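Tip the brass hinge pins into line in the V-trough

TASK

Pick up the small scoop that holds the two brass pins by its wooden post, carry it over the blue V-trough and tip it so that both pins roll out and lie in line along the bottom of the fold. Do not handle the pins with the fingers. Then stand the empty scoop level on the bench again and let go.

Things in the scene. Friction and masses are not known exactly. Their poses are not given: they have to be found in the camera images.
- scoop_grip (a point): Scoop of brass pins, 0.13 kg, 120 mm wide: centre of its wood post, 22x22 mm, 45 mm over bench standing, post top 68. x lip to post, y across, z up. Open lip's upper edge at (-106,0,-28) mm, back wall's outer face x=-38, underside z=-45. Walls to 36 mm. Floor falls 10 deg to the back: pins lie there till lip is tipped down over 10 deg; 30 empties it. A twin holds dark steel pins, sides vary.
- trough: Fixed blue angle-iron trough, mouth up, 192 mm long by 97 wide. Origin on the bench under its middle; x across, y along the fold, z up; -x side roughly toward the robot. 45 degree sides rise from the fold line (x=0, z=12 mm) to rims at x=+-45 to 48, z=57 mm. End plates at y=+-92, 36 mm high. A pin seated in the fold has its middle at z=20.5. A vice 90 mm high stands to its left.
- brass_pin_a: one of the two brass pins in the aluminium scoop: plain cylinder 12 mm diameter, 36 mm long, 34 g. Origin at its middle, y along its axis. (Between the scoops and the trough stands a bench vice 90 mm high: carry the scoop over or behind it. A shelf hangs over the back of the bench: stay low there.)
- brass_pin_b: one of the two brass pins in the aluminium scoop: plain cylinder 12 mm diameter, 36 mm long, 34 g. Origin at its middle, y along its axis. (Between the scoops and the trough stands a bench vice 90 mm high: carry the scoop over or behind it. A shelf hangs over the back of the bench: stay low there.)

How it is judged:
By the outcome, as a careful person would: the job done as asked, in the order asked, and still so for the second after the job is handed in, with the robot touching nothing.
It also fails if it takes over 59 s, if anything falls off the work surface, if the arm or the gripper's body presses on something with over 40 N, if the wrist force passes 120 N, or if a joint passes its speed limit or range.

ROBOT

A 6-joint arm with a two-finger parallel gripper is mounted at the origin on a cart in front of the work surface, level with it; the furniture and walls round the work are solid. World frame = base frame: x ahead of the robot, y to its left, z up, the work surface at z = 0. Lengths are in m, angles in rad, forces in N, time in s.
With the tool pointing down it reaches from about 0.375 to 0.9 m from the base axis. Payload 3.1 kg.
Tool frame: the origin (TCP) lies at the very end of the fingers, on their centre line; the grasp point (between the pads) lies 19 mm behind it; z points along the fingers, y is the line along which they close (so a half turn about z gives the same grasp; the last joint's range is limited). The gripper opens to 87 mm and grips with 3 to 60 N. Pads are 19 mm wide; open, the fingers measure 117 mm over their backs; the gripper's body (75 mm by 190 mm) begins 51 mm behind the grasp point.
Start: joints at [1.159, 0.527, 1.433, -0, 1.181, -0.178], TCP at [0.145, 0.608, 0.223] pointing down, gripper open.
Joint ranges: [-3.08, 3.08], [-0.75, 2.2], [0.22, 2.44], [-1.43, 4.57], [0, 2.65], [-2.85, 2.85]. Speed limits (rad/s): [2.79, 2.79, 3.14, 3.14, 3.14, 3.14].

INTERFACE

Orientations are given as a unit quaternion [x, y, z, w].
In Python, from rig import status, viewer, robot gives the robot as it stands.
- The arm moves only by the tool arm_command, never from a script. Its arguments are lists of equal length, an entry for each row: "delta_rot": the turn, a rotation vector about the tool's x, y, z in degrees, a list of three; "delta_pos": the shift along the tool's x, y, z in m, a list of three; "gripper": the closure, from -1 (fully open) to 1 (shut). In form: {"delta_rot": [[rx, ry, rz], ...], "delta_pos": [[dx, dy, dz], ...], "gripper": [gripper, ...]}. A call has 1 to 12 rows; each row is the pose to reach, as a shift and turn from the pose commanded when the call began, along the tool's axes at that moment; what a row does not reach only later rows make up. A row lasts 1/12 s, in which the tool goes at most 41.7 mm and 7.16 degrees, less where a joint would pass 70% of its speed; a pose out of reach is approached as far as the arm can. A call with a gripper value outside its range is refused whole. The fingers move at their own pace and stop on an object; "grip_force" is the grip in N (left out, the last holds). Time passes only in rows, so rows that repeat a pose let the fingers close. It gives the time, the measured TCP pose, the force, the opening and the grip force at its end, in the units of the state.
- status.get_obs(): the state, without advancing time (a new reading comes with each control period).
- viewer.camera(name): name is "scene" or "top"; returns a dict with "pixels" (400x640x3 uint8, blue, green, red), "fx", "fy", "cx", "cy" (pixels), "pose" (4x4, takes a point from camera to world coordinates). Camera axes: x right, y down, z forward; pixel columns grow to the right and rows downward; lengths in m; the calibration is good to about 2 mm. A picture is of the moment at which its call begins. There is no depth.
- robot.hand_in(): hands the job in; it is judged then, once.
The state is a dict: "time": time; "q": joint angles; "joint_velocities": joint speeds; "joint_torque": joint torques, N m; "position": TCP position; "tool_rot": TCP orientation; "ft_force": force on the tool from outside, world axes, zero at the start; "moment": the same for the moment, N m; "grip_width": finger opening in m; "grip_force": force on a finger pad.
Only numpy, scipy, OpenCV 4.12 (cv2) and the standard library are available. Lean on these libraries where they do the work, as an engineer would, in place of code of your own. Each camera call takes 0.05 s, during which the arm holds its last target. There are 200 camera calls.

## Working session

There is one attempt and no reset: what is moved stays moved. The work goes in short steps, Python scripts to look and compute and a tool call to move; the robot and the scene stay as the last step left them, time stands still between calls to the robot, and variables do not carry over. Pictures are saved under pics/ and viewed, at most 10 in all, crops included, and the job is handed in when it is done.

Besides the shell and the picture viewer there is one more tool, called after ">>>" by a JSON object that holds its "fn" and its "kwargs", one argument or row to a line. arm_command: Moves the arm, as the interface text tells. Its arguments: {"type":"object","properties":{"delta_rot":{"type":"array","items":{"type":"array","items":{"type":"number"}}},"delta_pos":{"type":"array","items":{"type":"array","items":{"type":"number"}}},"gripper":{"type":"array","items":{"type":"number"}},"grip_force":{"type":"number"}},"required":["delta_rot","delta_pos","gripper"]}

```bash
mkdir -p pics
cat > h.py <<'E'
import numpy as np,cv2
from rig import status,viewer,robot
from scipy.spatial.transform import Rotation as R
def ray(c,u,v,z):
    P=np.array(c["pose"]);d=P[:3,:3]@np.array([(u-c["cx"])/c["fx"],(v-c["cy"])/c["fy"],1]);o=P[:3,3]
    return o+d*(z-o[2])/d[2]
def proj(c,p):
    P=np.array(c["pose"]);q=P[:3,:3].T@(np.array(p)-P[:3,3]);return c["cx"]+c["fx"]*q[0]/q[2],c["cy"]+c["fy"]*q[1]/q[2]
def snap(n,f=None):
    c=viewer.camera(n)
    if f: cv2.imwrite("pics/"+f,np.array(c["pixels"]))
    return c
E
python3 - <<'E'
from h import *
for n in("scene","top"):
    c=snap(n,n+"0.png");print(n,np.round(c["pose"],3),c["fx"],c["cx"],c["cy"])
print(status.get_obs())
E
```

```text
scene [[ 0.421 -0.413  0.808 -0.25 ]
 [-0.907 -0.2    0.371 -0.505]
 [ 0.008 -0.889 -0.459  0.517]
 [ 0.     0.     0.     1.   ]] 438.9095821995076 324.865401896072 197.69178273192625
top [[-2.700e-02 -9.950e-01  9.200e-02  4.580e-01]
 [-1.000e+00  2.700e-02 -2.000e-03 -1.100e-01]
 [-1.000e-03 -9.200e-02 -9.960e-01  1.059e+00]
 [ 0.000e+00  0.000e+00  0.000e+00  1.000e+00]] 484.8695934861076 320.2459639674293 201.6446962995991
{'time': 0.1, 'q': array([ 1.15851544e+00,  5.28383347e-01,  1.43376469e+00,  1.14034077e-05,
        1.18141086e+00, -1.78491510e-01]), 'joint_velocities': array([ 0.00111168, -0.00265728, -0.00423833,  0.00308095,  0.00018036,
        0.00076644]), 'joint_torque': array([ 8.95746871e-05, -4.40987170e+01, -1.77152002e+01,  6.34907233e-02,
        5.34442754e-02, -3.60766717e-05]), 'position': array([0.14448621, 0.60739392, 0.22166628]), 'tool_rot': array([ 1.16630753e-01,  9.93174859e-01, -9.39003884e-04, -2.91239194e-04]), 'ft_force': array([ 0.1549273 , -0.01564498, -0.62098433]), 'moment': array([0.05356058, 0.01001349, 0.00910155]), 'grip_force': 0.0, 'grip_width': 0.08708023652653826}
```

View pics/top0.png

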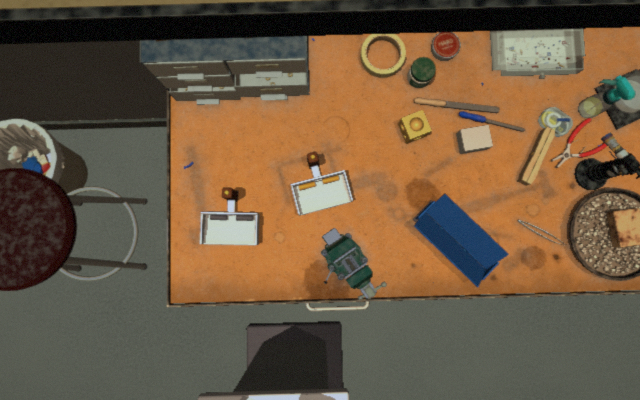

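View pics/scene0.png

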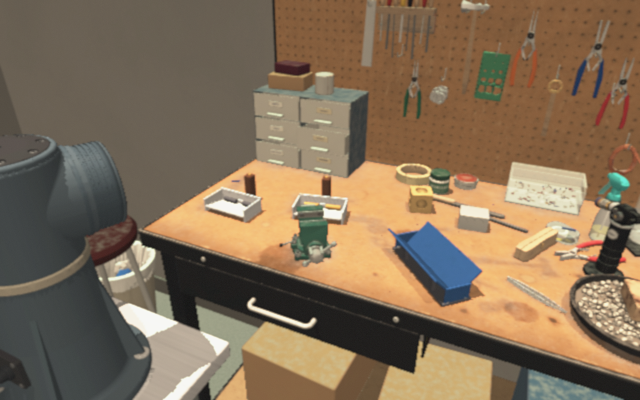

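The top view shows the brass-pin scoop at about (322,190), with its post at (313,158) and its lip toward the robot. The twin with steel pins is at (230,228), the vice at (348,260) and the trough at (460,240). I'll zoom in for measurements.

Run:
```python
from h import *
c=snap("top");im=np.array(c["pixels"])
a=cv2.resize(im[140:225,280:365],None,fx=7,fy=7,interpolation=cv2.INTER_CUBIC)[:590,:400*2]
cv2.imwrite("pics/s.png",a)
hsv=cv2.cvtColor(im,cv2.COLOR_BGR2HSV)
m=cv2.inRange(hsv,(100,120,40),(125,255,255));m[:, :380]=0;m[:180]=0;m[290:]=0;m[:,515:]=0
k=max(cv2.findContours(m,0,2)[0],key=cv2.contourArea)
r=cv2.minAreaRect(k);print(r,cv2.boxPoints(r))
for b in cv2.boxPoints(r): print(np.round(ray(c,*b,0.057),3))
print(np.round(ray(c,*r[0],0.05),3))
m=((im.min(2)>150)&(hsv[...,1]<60)).astype(np.uint8);m[:,:285]=0;m[:,360:]=0;m[:165]=0;m[222:]=0
k=max(cv2.findContours(m,0,2)[0],key=cv2.contourArea);r=cv2.minAreaRect(k)
print(r)
for b in cv2.boxPoints(r): print(b,np.round(ray(c,*b,0.03),3))
m=cv2.inRange(hsv,(0,60,0),(25,255,110));m[:,:295]=0;m[:,330:]=0;m[:145]=0;m[172:]=0
k=max(cv2.findContours(m,0,2)[0],key=cv2.contourArea);print(cv2.boundingRect(k),cv2.minAreaRect(k))
c=snap("scene");im=np.array(c["pixels"])
cv2.imwrite("pics/s2.png",cv2.resize(im[165:310,280:490],None,fx=3.8,fy=3.8,interpolation=cv2.INTER_CUBIC))
```

```text
((458.8396911621094, 238.2476806640625), (90.73368072509766, 44.22496795654297), 43.53120040893555) [[410.7188  223.03284]
 [441.1787  190.96976]
 [506.96057 253.46252]
 [476.50067 285.5256 ]]
[ 0.501 -0.298  0.057]
[ 0.566 -0.364  0.057]
[ 0.433 -0.493  0.057]
[ 0.37  -0.426  0.057]
[ 0.467 -0.397  0.05 ]
((320.06475830078125, 186.74610900878906), (43.21295928955078, 56.0394172668457), 75.25643920898438)
[287.4689  172.98186] [ 0.617 -0.044  0.03 ]
[341.66318 158.7202 ] [ 0.644 -0.161  0.03 ]
[352.6606  200.51036] [ 0.553 -0.181  0.03 ]
[298.46634 214.77202] [ 0.526 -0.065  0.03 ]
(307, 152, 18, 17) ((315.0999755859375, 158.80003356933594), (14.23024845123291, 17.39252471923828), 71.56504821777344)
```

View pics/s.png

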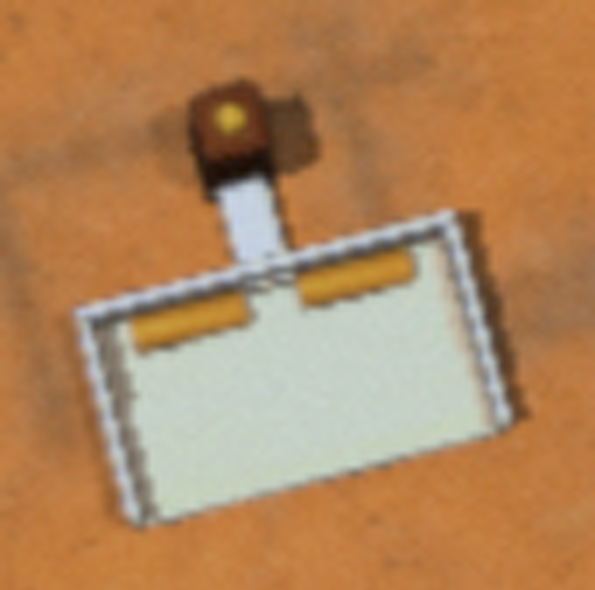

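View pics/s2.png

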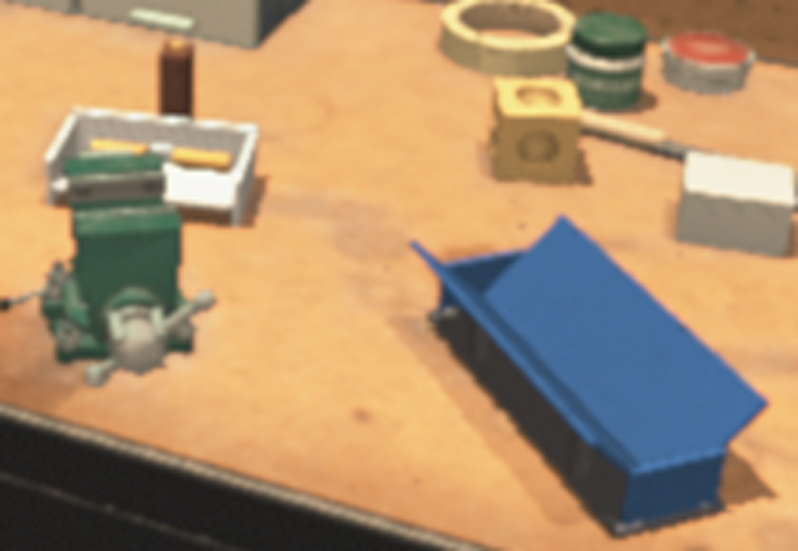

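The crops confirm two brass pins lying against the back wall. The post top is at about (230,117) in the crop and the scoop corners are clear. In the scene crop the trough rim corners are at (412,242), (562,216), (768,403) and (632,468).

```bash
cat >> h.py <<'E'
def go(pos,yaw,tilt,px=None):
    """delta from present pose to: TCP pos, tool y heading yaw deg, lip-down tilt deg"""
    o=status.get_obs();R0=R.from_quat(o["tool_rot"]);p0=np.array(o["position"])
    y=np.radians(yaw);Y=np.array([np.cos(y),np.sin(y),0]);Z=np.array([0,0,-1.]);X=np.cross(Y,Z)
    Rt=R.from_matrix(np.c_[X,Y,Z])*R.from_euler('y',-tilt,degrees=True)
    print("t",round(o["time"],2),"rot",np.round((R0.inv()*Rt).as_rotvec(degrees=True),2),"pos",np.round(R0.inv().apply(np.array(pos)-p0),4),"at",np.round(p0,4),"w",round(o["grip_width"],4),"F",np.round(o["ft_force"],1))
E
python3 - <<'E'
from h import *
c=snap("top")
q=lambda a,b:(280+(a+.5)/7-.5,140+(b+.5)/7-.5)
print("post",ray(c,*q(230,117),.068))
C=[ray(c,*q(*p),.036) for p in((78,312),(455,215),(510,420),(135,522))]
C[2:]=[ray(c,*q(*p),.018) for p in((510,420),(135,522))]
print(np.round(C,4))
d=C[0]-C[1];print("yaw ys back",np.degrees(np.arctan2(d[1],d[0])),np.linalg.norm(d))
d=C[3]-C[2];print("front",np.degrees(np.arctan2(d[1],d[0])),np.linalg.norm(d))
m=ray(c,*q(230,117),.068)-(C[0]+C[1])/2;print("x dir",np.degrees(np.arctan2(m[1],m[0])),np.hypot(*m[:2]))
T=[ray(c,*p,.057) for p in((441,192),(508,253),(477,286),(412,226))]
s=snap("scene");q=lambda a,b:(280+a/3.8-.4,165+b/3.8-.4)
S=[ray(s,*q(*p),.057) for p in((562,216),(768,403),(632,468),(412,242))]
for K in(T,S):
    print(np.round(K,4),np.mean(K,0))
    for d in(K[0]-K[1],K[3]-K[2]):print(np.degrees(np.arctan2(d[1],d[0])),np.linalg.norm(d))
print("scene post", ray(s,280+176/3.8,165+45/3.8,.068))
go([.645,-.09,.15],104,0)
E
```

```text
post [ 0.6441282 -0.0985524  0.068    ]
[[ 0.5915 -0.0505  0.036 ]
 [ 0.618  -0.1659  0.036 ]
 [ 0.5566 -0.1817  0.018 ]
 [ 0.5284 -0.0655  0.018 ]]
yaw ys back 102.97656517247023 0.11838833850251565
front 103.6835763057775 0.11959466503719317
x dir 13.729665094604849 0.04052863477402241
[[ 0.5637 -0.3636  0.057 ]
 [ 0.434  -0.4947  0.057 ]
 [ 0.3688 -0.4273  0.057 ]
 [ 0.4948 -0.3001  0.057 ]] [ 0.46529316 -0.39642778  0.057     ]
45.32333859024209 0.18449485640997415
45.26046939354184 0.17897066023213345
[[ 0.5563 -0.3699  0.057 ]
 [ 0.4289 -0.4946  0.057 ]
 [ 0.355  -0.4475  0.057 ]
 [ 0.4943 -0.3042  0.057 ]] [ 0.45863876 -0.40406263  0.057     ]
44.392650270820326 0.17820302342633115
45.81622428496987 0.19981651371855674
scene post [ 0.64441404 -0.09761731  0.068     ]
t 0.3 rot [-4.00e-02 -2.00e-02 -2.74e+01] pos [-0.6484 -0.5628  0.0725] at [0.1447 0.6078 0.2222] w 0.0872 F [-0.1 -0.3 -0.4]
```

>>> {"fn": "arm_command", "kwargs": {
  "delta_rot": [
    [0,0,-2],
    [0,0,-4],
    [0,0,-6],
    [0,0,-8],
    [0,0,-10],
    [0,0,-12],
    [0,0,-14],
    [0,0,-16],
    [0,0,-18],
    [0,0,-20],
    [0,0,-22],
    [0,0,-24]
  ],
  "delta_pos": [
    [-0.01,-0.009,0],
    [-0.03,-0.026,0],
    [-0.06,-0.053,0],
    [-0.09,-0.079,0],
    [-0.12,-0.105,0],
    [-0.15,-0.132,0],
    [-0.18,-0.158,0],
    [-0.21,-0.185,0],
    [-0.24,-0.211,0],
    [-0.27,-0.237,0],
    [-0.3,-0.264,0],
    [-0.33,-0.29,0]
  ],
  "gripper": [-1,-1,-1,-1,-1,-1,-1,-1,-1,-1,-1,-1]
}}

```text
time: 1.3
position: [0.3994, 0.2477, 0.2228]
tool_rot: [-0.093, 0.996, 0.0, 0.0]
ft_force: [0.4, -0.1, 0.1]
grip_width: 0.0873
grip_force: 0.0
```

```bash
python3 -c "
from h import *
go([.644,-.098,.13],103.5,0)"
```

```text
t 1.3 rot [ 0.01  0.03 -2.8 ] pos [-0.1761 -0.3851  0.0929] at [0.3994 0.2477 0.2228] w 0.0873 F [ 0.4 -0.1  0.1]
```

>>> {"fn": "arm_command", "kwargs": {
  "delta_rot": [
    [0,0,-1],
    [0,0,-2.8],
    [0,0,-2.8],
    [0,0,-2.8],
    [0,0,-2.8],
    [0,0,-2.8],
    [0,0,-2.8],
    [0,0,-2.8],
    [0,0,-2.8],
    [0,0,-2.8],
    [0,0,-2.8],
    [0,0,-2.8]
  ],
  "delta_pos": [
    [-0.015,-0.034,0],
    [-0.031,-0.069,0],
    [-0.047,-0.103,0],
    [-0.063,-0.137,0.01],
    [-0.078,-0.171,0.02],
    [-0.094,-0.206,0.03],
    [-0.11,-0.24,0.045],
    [-0.126,-0.275,0.06],
    [-0.141,-0.31,0.075],
    [-0.16,-0.345,0.085],
    [-0.17,-0.37,0.093],
    [-0.176,-0.385,0.093]
  ],
  "gripper": [-1,-1,-1,-1,-1,-1,-1,-1,-1,-1,-1,-1]
}}

```text
time: 2.3
position: [0.6436, -0.1, 0.1273]
tool_rot: [-0.115, 0.993, -0.0, -0.001]
ft_force: [0.3, 0.2, 0.2]
grip_width: 0.0869
grip_force: 0.0
```

```bash
python3 -c "
from h import *
go([.644,-.098,.032],103.5,0)
s=snap('scene');im=np.array(s['pixels'])
cv2.imwrite('pics/p1.png',cv2.resize(im[90:290,200:460],None,fx=3,fy=3,interpolation=cv2.INTER_CUBIC))"
```

```text
t 2.3 rot [-0.   -0.06 -0.24] pos [-0.001   0.0019  0.0953] at [ 0.6436 -0.1     0.1273] w 0.0869 F [0.3 0.2 0.2]
```

View pics/p1.png

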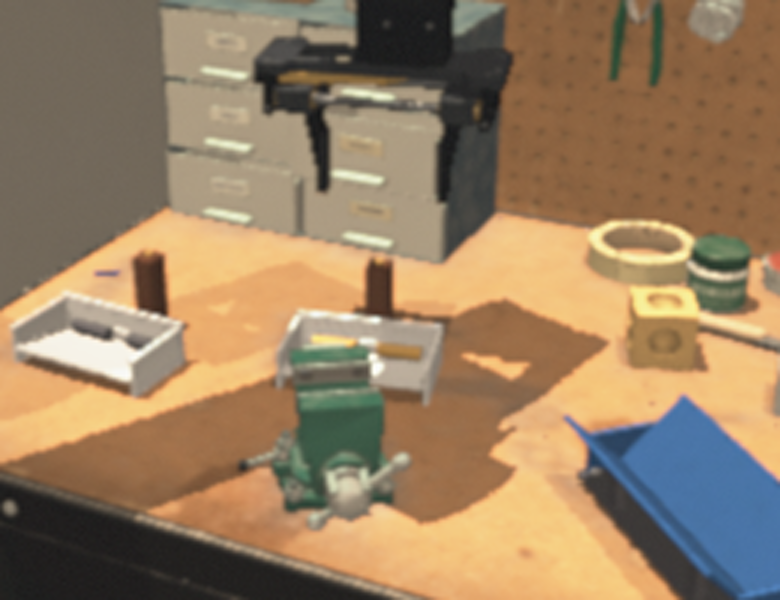

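The fingers straddle the post: their tips are at crop columns 320 and 445, and the post is at 378. I'll lower and grip.

>>> {"fn": "arm_command", "kwargs": {
  "delta_rot": [
    [0,0,-0.2],
    [0,0,-0.2],
    [0,0,-0.2],
    [0,0,-0.2],
    [0,0,-0.2],
    [0,0,-0.2],
    [0,0,-0.2]
  ],
  "delta_pos": [
    [-0.001,0.002,0.015],
    [-0.001,0.002,0.035],
    [-0.001,0.002,0.055],
    [-0.001,0.002,0.075],
    [-0.001,0.002,0.09],
    [-0.001,0.002,0.095],
    [-0.001,0.002,0.095]
  ],
  "gripper": [-1,-1,-1,-1,-1,-1,-1]
}}

```text
time: 2.93
position: [0.6416, -0.0935, 0.0332]
tool_rot: [-0.119, 0.993, 0.001, -0.002]
ft_force: [0.5, 0.2, 0.1]
grip_width: 0.0872
grip_force: 0.0
```

>>> {"fn": "arm_command", "kwargs": {
  "delta_rot": [
    [0,0,0],
    [0,0,0],
    [0,0,0],
    [0,0,0],
    [0,0,0],
    [0,0,0],
    [0,0,0],
    [0,0,0],
    [0,0,0],
    [0,0,0],
    [0,0,0],
    [0,0,0]
  ],
  "delta_pos": [
    [0,0,0],
    [0,0,0],
    [0,0,0],
    [0,0,0],
    [0,0,0],
    [0,0,0],
    [0,0,0],
    [0,0,0],
    [0,0,0],
    [0,0,0],
    [0,0,0],
    [0,0,0]
  ],
  "gripper": [-0.5,-0.2,0,0.2,0.4,0.6,0.8,1,1,1,1,1],
  "grip_force": 55
}}

```text
time: 3.93
position: [0.6431, -0.0946, 0.0345]
tool_rot: [-0.118, 0.993, -0.0, 0.0]
ft_force: [0.3, -0.4, 0.0]
grip_width: 0.0214
grip_force: 54.8
```

```bash
python3 -c "
from h import *
o=status.get_obs();print(o['grip_force'])
go([.644,-.098,.16],103.5,-5)"
```

```text
54.78931532241404
t 3.93 rot [-0.01  5.01  0.1 ] pos [-1.000e-04 -3.600e-03 -1.255e-01] at [ 0.6431 -0.0946  0.0345] w 0.0214 F [ 0.3 -0.4  0. ]
```

>>> {"fn": "arm_command", "kwargs": {
  "delta_rot": [
    [0,0,0],
    [0,0,0],
    [0,0,0],
    [0,1,0],
    [0,2,0],
    [0,3,0],
    [0,4,0],
    [0,5,0],
    [0,5,0],
    [0,5,0],
    [0,5,0],
    [0,5,0]
  ],
  "delta_pos": [
    [0,0,-0.003],
    [0,0,-0.009],
    [0,0,-0.018],
    [0,0,-0.03],
    [0,0,-0.045],
    [0,0,-0.06],
    [0,0,-0.075],
    [0,0,-0.09],
    [0,0,-0.105],
    [0,0,-0.116],
    [0,0,-0.123],
    [0,0,-0.126]
  ],
  "gripper": [1,1,1,1,1,1,1,1,1,1,1,1]
}}

```text
time: 4.93
position: [0.6434, -0.0946, 0.1622]
tool_rot: [-0.118, 0.992, -0.006, -0.042]
ft_force: [1.3, 0.0, -1.6]
grip_width: 0.0217
grip_force: 54.8
```

```bash
python3 -c "
from h import *
go([.644,-.098,.16],103.5,-5)
s=snap('scene');im=np.array(s['pixels'])
cv2.imwrite('pics/p2.png',cv2.resize(im[90:290,200:460],None,fx=3,fy=3,interpolation=cv2.INTER_CUBIC))"
```

```text
t 4.93 rot [-0.07  0.12  0.1 ] pos [ 0.0001 -0.0035  0.0022] at [ 0.6434 -0.0946  0.1622] w 0.0217 F [ 1.3  0.  -1.6]
```

View pics/p2.png

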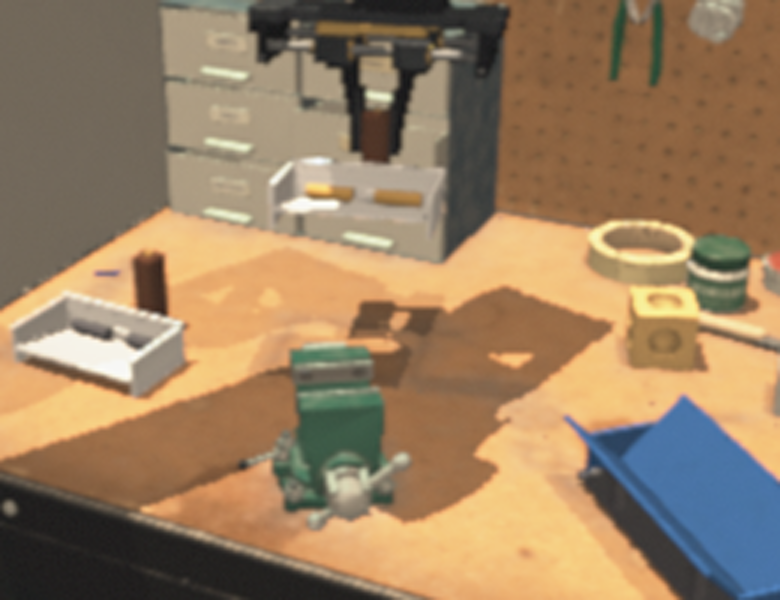

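The scoop is held and level, with both brass pins at the back (crop (330,190) and (398,197)). Next I work out the carry and pour poses.

```bash
cat >> h.py <<'E'
xt=np.array([np.cos(np.radians(-44.8)),np.sin(np.radians(-44.8))]);tc=np.array([.464,-.398])
def pour(tilt,lx,lz):
    t=np.radians(tilt);x,z=-.106,-.0175
    rx,rz=x*np.cos(t)-z*np.sin(t),x*np.sin(t)+z*np.cos(t)
    return np.r_[tc+xt*(lx-rx),lz-rz]
E
python3 -c "
from h import *
for a in((-5,.012,.16),(-5,.012,.09),(8,.012,.078),(25,.012,.078),(40,.012,.078)):
  print(a,pour(*a).round(4))
go([.62,-.29,.165],74,-5)
go(pour(-5,.012,.16),45.2,-5)"
```

```text
(-5, 0.012, 0.16) [ 0.5485 -0.4819  0.1682]
(-5, 0.012, 0.09) [ 0.5485 -0.4819  0.0982]
(8, 0.012, 0.078) [ 0.5453 -0.4787  0.1101]
(25, 0.012, 0.078) [ 0.5354 -0.4689  0.1387]
(40, 0.012, 0.078) [ 0.5222 -0.4557  0.1595]
t 4.98 rot [-2.61  0.11 29.49] pos [ 0.0686 -0.1845  0.003 ] at [ 0.6433 -0.0945  0.162 ] w 0.0218 F [ 0.6 -0.5 -1.6]
t 4.98 rot [-5.09  0.12 58.18] pos [ 0.1831 -0.3542  0.0098] at [ 0.6433 -0.0945  0.162 ] w 0.0218 F [ 0.6 -0.5 -1.6]
```

>>> {"fn": "arm_command", "kwargs": {
  "delta_rot": [
    [0,0,0.6],
    [-0.2,0,2.2],
    [-0.4,0,4.6],
    [-0.7,0,7.6],
    [-1.0,0,11.1],
    [-1.3,0,14.7],
    [-1.6,0,18.4],
    [-1.9,0,21.8],
    [-2.2,0,24.9],
    [-2.4,0,27.3],
    [-2.6,0.1,28.9],
    [-2.6,0.1,29.5]
  ],
  "delta_pos": [
    [0.001,-0.004,0],
    [0.005,-0.014,0],
    [0.011,-0.029,0],
    [0.018,-0.048,0.001],
    [0.026,-0.069,0.001],
    [0.034,-0.092,0.001],
    [0.043,-0.115,0.002],
    [0.051,-0.137,0.002],
    [0.058,-0.156,0.002],
    [0.064,-0.171,0.003],
    [0.067,-0.181,0.003],
    [0.069,-0.1845,0.003]
  ],
  "gripper": [1,1,1,1,1,1,1,1,1,1,1,1]
}}

```text
time: 5.98
position: [0.6187, -0.2924, 0.1627]
tool_rot: [0.141, 0.989, 0.006, -0.044]
ft_force: [0.0, 0.4, -2.1]
grip_width: 0.0216
grip_force: 54.8
```

```bash
python3 -c "
from h import *
go(pour(-5,.012,.16),45.2,-5)"
```

```text
t 5.98 rot [-2.55 -0.13 28.46] pos [ 0.0148 -0.2016 -0.0041] at [ 0.6187 -0.2924  0.1627] w 0.0216 F [ 0.   0.4 -2.1]
```

>>> {"fn": "arm_command", "kwargs": {
  "delta_rot": [
    [0,0,0.6],
    [-0.2,0,2.1],
    [-0.4,0,4.4],
    [-0.7,0,7.4],
    [-1.0,0,10.7],
    [-1.3,0,14.2],
    [-1.6,0,17.8],
    [-1.9,0,21.1],
    [-2.2,0,24.0],
    [-2.4,0,26.4],
    [-2.5,-0.1,27.9],
    [-2.55,-0.1,28.5]
  ],
  "delta_pos": [
    [0,-0.004,0],
    [0.001,-0.015,0],
    [0.002,-0.031,-0.001],
    [0.004,-0.052,-0.001],
    [0.006,-0.076,-0.002],
    [0.007,-0.101,-0.002],
    [0.009,-0.126,-0.003],
    [0.011,-0.149,-0.003],
    [0.012,-0.17,-0.004],
    [0.014,-0.187,-0.004],
    [0.0145,-0.198,-0.004],
    [0.015,-0.2015,-0.004]
  ],
  "gripper": [1,1,1,1,1,1,1,1,1,1,1,1]
}}

```text
time: 6.98
position: [0.5485, -0.4819, 0.1688]
tool_rot: [0.381, 0.924, 0.016, -0.04]
ft_force: [0.2, -0.2, -1.2]
grip_width: 0.0215
grip_force: 54.8
```

```bash
python3 -c "
from h import *
go(pour(-5,.012,.16),45.2,-5)
a=snap('top');b=snap('scene')
A=cv2.resize(np.array(a['pixels'])[140:310,380:580],None,fx=2,fy=2,interpolation=cv2.INTER_CUBIC)
B=cv2.resize(np.array(b['pixels'])[110:310,360:560],None,fx=2,fy=2,interpolation=cv2.INTER_CUBIC)
cv2.imwrite('pics/p3.png',np.hstack([A,B[:340]]))
for y in(-.06,.06):
  p=tc+xt*.012+np.array([.705,.71])*y
  print(proj(a,[*p,.16]),proj(b,[*p,.16]))
go(pour(3,.012,.085),45.2,3)"
```

```text
t 6.98 rot [-0.01  0.03 -0.03] pos [-0.0001 -0.0001  0.0006] at [ 0.5485 -0.4819  0.1688] w 0.0215 F [ 0.2 -0.2 -1.2]
(np.float64(504.88229463345124), np.float64(256.4717539520458)) (np.float64(464.1044843646117), np.float64(213.06359753991933))
(np.float64(456.2116932032194), np.float64(211.92453216351424)) (np.float64(425.5086375565376), np.float64(183.86642029827593))
t 7.08 rot [ 0.05 -8.04  0.12] pos [-0.0041 -0.0021  0.0606] at [ 0.5493 -0.4798  0.1688] w 0.0215 F [-0.4 -0.2 -1.6]
```

View pics/p3.png

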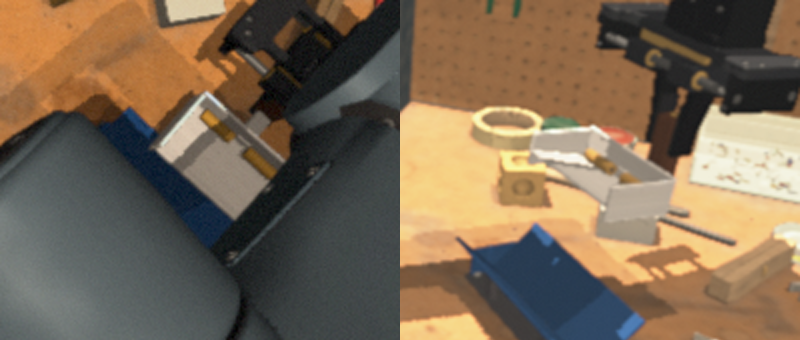

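The lip corners match the predictions within about 2 mm, and both pins are still at the back. I'll lower now, then tip slowly about the lip.

>>> {"fn": "arm_command", "kwargs": {
  "delta_rot": [
    [0,-0.3,0],
    [0,-1,0],
    [0,-2,0],
    [0,-3,0],
    [0,-4,0],
    [0,-5,0],
    [0,-6,0],
    [0,-7,0],
    [0,-7.7,0],
    [0,-8,0],
    [0,-8,0]
  ],
  "delta_pos": [
    [0,0,0.002],
    [0,0,0.007],
    [-0.001,0,0.014],
    [-0.001,-0.001,0.022],
    [-0.002,-0.001,0.03],
    [-0.002,-0.001,0.038],
    [-0.003,-0.001,0.046],
    [-0.003,-0.001,0.053],
    [-0.004,-0.001,0.058],
    [-0.004,-0.001,0.0605],
    [-0.004,-0.001,0.0605]
  ],
  "gripper": [1,1,1,1,1,1,1,1,1,1,1]
}}

```text
time: 8.0
position: [0.5482, -0.4773, 0.1075]
tool_rot: [0.379, 0.925, -0.009, 0.023]
ft_force: [-0.9, 0.4, -2.1]
grip_width: 0.022
grip_force: 54.8
```

```bash
python3 -c "
from h import *
for t in (3,9,12,15,18,22,26,32,40): go(pour(t,.012,.078),45.2,t)"
```

```text
t 8.0 rot [ 0.07 -0.15  0.28] pos [-0.001  -0.0031  0.0065] at [ 0.5482 -0.4773  0.1075] w 0.022 F [-0.9  0.4 -2.1]
t 8.0 rot [ 0.08 -6.15  0.27] pos [ 0.0014 -0.0031 -0.0045] at [ 0.5482 -0.4773  0.1075] w 0.022 F [-0.9  0.4 -2.1]
t 8.0 rot [ 0.09 -9.15  0.27] pos [ 0.0031 -0.003  -0.0098] at [ 0.5482 -0.4773  0.1075] w 0.022 F [-0.9  0.4 -2.1]
t 8.0 rot [  0.1  -12.15   0.27] pos [ 0.005  -0.003  -0.0151] at [ 0.5482 -0.4773  0.1075] w 0.022 F [-0.9  0.4 -2.1]
t 8.0 rot [  0.1  -15.15   0.27] pos [ 0.0072 -0.003  -0.0203] at [ 0.5482 -0.4773  0.1075] w 0.022 F [-0.9  0.4 -2.1]
t 8.0 rot [  0.11 -19.15   0.26] pos [ 0.0105 -0.003  -0.027 ] at [ 0.5482 -0.4773  0.1075] w 0.022 F [-0.9  0.4 -2.1]
t 8.0 rot [  0.12 -23.15   0.26] pos [ 0.0143 -0.003  -0.0335] at [ 0.5482 -0.4773  0.1075] w 0.022 F [-0.9  0.4 -2.1]
t 8.0 rot [  0.14 -29.15   0.26] pos [ 0.0209 -0.0029 -0.0426] at [ 0.5482 -0.4773  0.1075] w 0.022 F [-0.9  0.4 -2.1]
t 8.0 rot [  0.16 -37.15   0.25] pos [ 0.031  -0.0029 -0.0537] at [ 0.5482 -0.4773  0.1075] w 0.022 F [-0.9  0.4 -2.1]
```

>>> {"fn": "arm_command", "kwargs": {
  "delta_rot": [
    [0,-1,0.1],
    [0.1,-3,0.2],
    [0.1,-5,0.3],
    [0.1,-6.2,0.3],
    [0.1,-7.6,0.3],
    [0.1,-9.2,0.3],
    [0.1,-10.6,0.3],
    [0.1,-12.2,0.3],
    [0.1,-13.6,0.3],
    [0.1,-15.2,0.3],
    [0.1,-17.2,0.3],
    [0.1,-19.2,0.3]
  ],
  "delta_pos": [
    [-0.001,-0.001,0.003],
    [0,-0.002,0.001],
    [0.001,-0.003,-0.0025],
    [0.0014,-0.003,-0.0045],
    [0.0022,-0.003,-0.0072],
    [0.003,-0.003,-0.0098],
    [0.004,-0.003,-0.0125],
    [0.005,-0.003,-0.015],
    [0.006,-0.003,-0.0178],
    [0.0072,-0.003,-0.0203],
    [0.0088,-0.003,-0.0238],
    [0.0105,-0.003,-0.027]
  ],
  "gripper": [1,1,1,1,1,1,1,1,1,1,1,1]
}}

```text
time: 9.0
position: [0.5382, -0.4729, 0.1357]
tool_rot: [0.374, 0.907, -0.074, 0.179]
ft_force: [0.3, -0.4, -1.8]
grip_width: 0.0216
grip_force: 54.8
```

```bash
python3 -c "
from h import *
for t in (22,26,32,40): go(pour(t,.012,.078),45.2,t)
a=snap('top');b=snap('scene')
A=cv2.resize(np.array(a['pixels'])[140:310,380:580],None,fx=2,fy=2,interpolation=cv2.INTER_CUBIC)
B=cv2.resize(np.array(b['pixels'])[140:310,360:560],None,fx=2,fy=2,interpolation=cv2.INTER_CUBIC)
cv2.imwrite('pics/p4.png',np.hstack([A,B]))"
```

```text
t 9.0 rot [-0.04  0.33 -0.07] pos [0.0023 0.0009 0.001 ] at [ 0.5382 -0.4729  0.1357] w 0.0216 F [ 0.3 -0.4 -1.8]
t 9.0 rot [-0.04 -3.67 -0.07] pos [ 0.0037  0.0009 -0.0063] at [ 0.5382 -0.4729  0.1357] w 0.0216 F [ 0.3 -0.4 -1.8]
t 9.0 rot [-0.04 -9.67 -0.07] pos [ 0.0068  0.0009 -0.0171] at [ 0.5382 -0.4729  0.1357] w 0.0216 F [ 0.3 -0.4 -1.8]
t 9.0 rot [ -0.05 -17.67  -0.06] pos [ 0.0127  0.0008 -0.0309] at [ 0.5382 -0.4729  0.1357] w 0.0216 F [ 0.3 -0.4 -1.8]
```

View pics/p4.png

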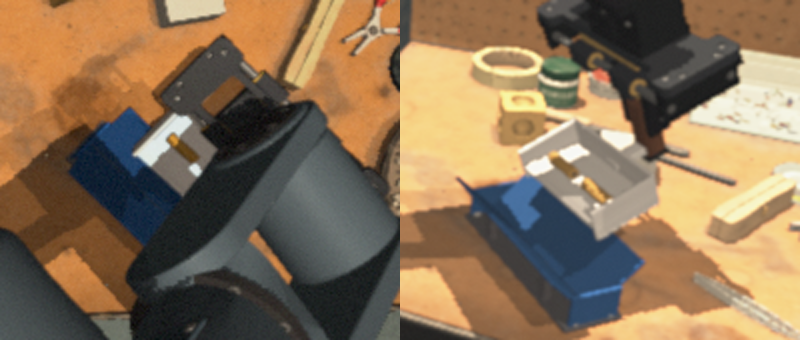

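Both pins are rolling side by side toward the lip. I'll continue the tilt.

>>> {"fn": "arm_command", "kwargs": {
  "delta_rot": [
    [0,-1,0],
    [0,-2,0],
    [0,-3,0],
    [0,-4,0],
    [0,-5.5,0],
    [0,-7.5,0],
    [0,-9.7,0],
    [0,-12.5,0],
    [0,-15,0],
    [0,-17.7,0],
    [0,-17.7,0],
    [0,-17.7,0]
  ],
  "delta_pos": [
    [0.0025,0,-0.001],
    [0.003,0,-0.003],
    [0.0034,0,-0.005],
    [0.004,0,-0.007],
    [0.0046,0,-0.0098],
    [0.0056,0,-0.0135],
    [0.007,0,-0.017],
    [0.0088,0,-0.022],
    [0.0107,0,-0.0265],
    [0.0127,0,-0.031],
    [0.0127,0,-0.031],
    [0.0127,0,-0.031]
  ],
  "gripper": [1,1,1,1,1,1,1,1,1,1,1,1]
}}

```text
time: 10.1
position: [0.5256, -0.458, 0.1632]
tool_rot: [0.359, 0.87, -0.128, 0.312]
ft_force: [0.9, -0.3, -0.7]
grip_width: 0.0213
grip_force: 54.8
```

```bash
python3 -c "
from h import *
go(pour(40,.012,.078),45.2,40)
go(pour(30,.05,.14),45.2,30)
go(pour(-3,.06,.18),45.2,-3)
a=snap('top');b=snap('scene')
A=cv2.resize(np.array(a['pixels'])[140:310,380:580],None,fx=2,fy=2,interpolation=cv2.INTER_CUBIC)
B=cv2.resize(np.array(b['pixels'])[140:310,360:560],None,fx=2,fy=2,interpolation=cv2.INTER_CUBIC)
cv2.imwrite('pics/p5.png',np.hstack([A,B]))"
```

```text
t 10.1 rot [-0.01 -0.55 -0.08] pos [ 0.0054 -0.0008  0.0002] at [ 0.5256 -0.458   0.1632] w 0.0213 F [ 0.9 -0.3 -0.7]
t 10.1 rot [ 0.    9.45 -0.08] pos [-0.0649 -0.0007 -0.0048] at [ 0.5256 -0.458   0.1632] w 0.0213 F [ 0.9 -0.3 -0.7]
t 10.1 rot [ 3.000e-02  4.245e+01 -8.000e-02] pos [-0.0807 -0.0007  0.0291] at [ 0.5256 -0.458   0.1632] w 0.0213 F [ 0.9 -0.3 -0.7]
```

View pics/p5.png

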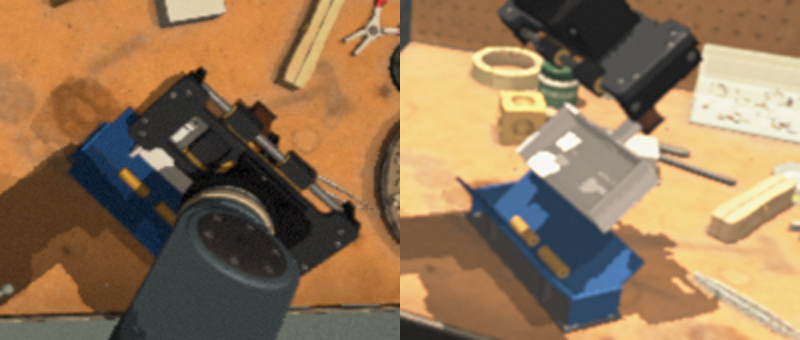

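Both pins lie in line in the trough fold and the scoop is empty. I'll back off and carry the scoop to its old place.

>>> {"fn": "arm_command", "kwargs": {
  "delta_rot": [
    [0,0,0],
    [0,0,0],
    [0,1,0],
    [0,5,0],
    [0,9.5,0],
    [0,14,0],
    [0,19,0],
    [0,24,0],
    [0,30,0],
    [0,36,0],
    [0,41,0],
    [0,42.5,0]
  ],
  "delta_pos": [
    [-0.007,0,-0.008],
    [-0.019,0,-0.022],
    [-0.032,0,-0.025],
    [-0.05,0,-0.015],
    [-0.065,0,-0.005],
    [-0.07,0,0.002],
    [-0.073,0,0.009],
    [-0.076,0,0.015],
    [-0.078,0,0.02],
    [-0.08,0,0.025],
    [-0.081,0,0.029],
    [-0.081,0,0.029]
  ],
  "gripper": [1,1,1,1,1,1,1,1,1,1,1,1]
}}

```text
time: 11.2
position: [0.5821, -0.5184, 0.1904]
tool_rot: [0.385, 0.923, 0.008, -0.028]
ft_force: [-0.5, -0.9, -2.1]
grip_width: 0.0219
grip_force: 54.8
```

```bash
python3 -c "
from h import *
go([.643,-.095,.17],103.6,0)"
```

```text
t 11.2 rot [  1.31  -3.17 -58.83] pos [0.2563 0.3415 0.0327] at [ 0.5821 -0.5184  0.1904] w 0.0219 F [-0.5 -0.9 -2.1]
```

>>> {"fn": "arm_command", "kwargs": {
  "delta_rot": [
    [0,0,-1.8],
    [0.1,-0.3,-5.9],
    [0.2,-0.6,-11.2],
    [0.4,-0.9,-16.8],
    [0.5,-1.2,-22.4],
    [0.6,-1.5,-27.9],
    [0.7,-1.8,-33.5],
    [0.9,-2.1,-39.1],
    [1.0,-2.4,-44.7],
    [1.1,-2.7,-50],
    [1.2,-3,-54.7],
    [1.3,-3.2,-58]
  ],
  "delta_pos": [
    [0.008,0.01,0],
    [0.026,0.034,0],
    [0.049,0.065,0],
    [0.073,0.097,0],
    [0.097,0.13,0],
    [0.122,0.162,0],
    [0.146,0.195,0],
    [0.17,0.227,0.005],
    [0.195,0.26,0.01],
    [0.218,0.29,0.015],
    [0.238,0.318,0.02],
    [0.251,0.335,0.025]
  ],
  "gripper": [1,1,1,1,1,1,1,1,1,1,1,1]
}}

```text
time: 12.2
position: [0.639, -0.0957, 0.1809]
tool_rot: [-0.116, 0.993, 0.0, 0.003]
ft_force: [0.3, 0.1, -1.2]
grip_width: 0.0215
grip_force: 54.8
```

```bash
python3 -c "
from h import *
go([.643,-.095,.06],103.6,0)"
```

```text
t 12.2 rot [ 0.02  0.32 -0.24] pos [-0.0034 -0.0002  0.1209] at [ 0.639  -0.0957  0.1809] w 0.0215 F [ 0.3  0.1 -1.2]
```

>>> {"fn": "arm_command", "kwargs": {
  "delta_rot": [
    [0,0.1,-0.1],
    [0,0.3,-0.2],
    [0,0.3,-0.2],
    [0,0.3,-0.2],
    [0,0.3,-0.2],
    [0,0.3,-0.2],
    [0,0.3,-0.2],
    [0,0.3,-0.2],
    [0,0.3,-0.2],
    [0,0.3,-0.2],
    [0,0.3,-0.2],
    [0,0.3,-0.2]
  ],
  "delta_pos": [
    [-0.001,0,0.006],
    [-0.002,0,0.02],
    [-0.003,0,0.04],
    [-0.003,0,0.06],
    [-0.003,0,0.08],
    [-0.003,0,0.1],
    [-0.003,0,0.115],
    [-0.003,0,0.124],
    [-0.003,0,0.13],
    [-0.003,0,0.131],
    [-0.003,0,0.131],
    [-0.003,0,0.131]
  ],
  "gripper": [1,1,1,1,1,1,1,1,1,1,1,1]
}}

```text
time: 13.2
position: [0.6443, -0.0991, 0.05]
tool_rot: [-0.115, 0.993, 0.001, 0.001]
ft_force: [-0.1, 0.1, -1.7]
grip_width: 0.0215
grip_force: 54.8
```

```bash
python3 -c "
from h import *
go([.643,-.095,.0345],103.6,0);print(status.get_obs()['moment'])"
```

```text
t 13.2 rot [ 0.07  0.17 -0.37] pos [0.0004 0.0043 0.0155] at [ 0.6443 -0.0991  0.05  ] w 0.0215 F [-0.1  0.1 -1.7]
[ 0.09765757 -0.00072735 -0.00193331]
```

Lowering the last 15 mm slowly, then checking for contact.

>>> {"fn": "arm_command", "kwargs": {
  "delta_rot": [
    [0,0,0],
    [0,0,0],
    [0,0,0],
    [0,0,0],
    [0,0,0],
    [0,0,0],
    [0,0,0],
    [0,0,0]
  ],
  "delta_pos": [
    [0,0,0.002],
    [0,0,0.005],
    [0,0,0.008],
    [0,0,0.011],
    [0,0,0.013],
    [0,0,0.0145],
    [0,0,0.0145],
    [0,0,0.0145]
  ],
  "gripper": [1,1,1,1,1,1,1,1]
}}

```text
time: 13.87
position: [0.6435, -0.0984, 0.0346]
tool_rot: [-0.115, 0.993, 0.001, 0.0]
ft_force: [0.1, 0.3, -0.3]
grip_width: 0.0216
grip_force: 54.8
```

```bash
python3 -c "
from h import *
go([.643,-.095,.0345],103.6,0)
s=snap('scene');im=np.array(s['pixels'])
cv2.imwrite('pics/p6.png',cv2.resize(im[130:290,240:490],None,fx=3,fy=3,interpolation=cv2.INTER_CUBIC))"
```

```text
t 13.87 rot [ 0.15  0.06 -0.34] pos [-0.0003  0.0035  0.0001] at [ 0.6435 -0.0984  0.0346] w 0.0216 F [ 0.1  0.3 -0.3]
```

Contact is at the same height as before the lift: the load has come off the wrist. I'll open the fingers and then retreat upward.

>>> {"fn": "arm_command", "kwargs": {
  "delta_rot": [
    [0,0,0],
    [0,0,0],
    [0,0,0],
    [0,0,0],
    [0,0,0],
    [0,0,0],
    [0,0,0],
    [0,0,0],
    [0,0,0],
    [0,0,0],
    [0,0,0],
    [0,0,0]
  ],
  "delta_pos": [
    [0,0,0.0005],
    [0,0,0.0005],
    [0,0,0.0005],
    [0,0,0.0005],
    [0,0,0.0005],
    [0,0,0.0005],
    [0,0,0.0005],
    [0,0,0.0005],
    [0,0,0.0005],
    [0,0,0.0005],
    [0,0,0.0005],
    [0,0,0.0005]
  ],
  "gripper": [0.4,0.2,0,-0.2,-0.4,-0.6,-0.8,-1,-1,-1,-1,-1]
}}

```text
time: 14.92
position: [0.6436, -0.0986, 0.0341]
tool_rot: [-0.115, 0.993, 0.001, 0.001]
ft_force: [-0.3, -0.2, 0.1]
grip_width: 0.0853
grip_force: 0.0
```

>>> {"fn": "arm_command", "kwargs": {
  "delta_rot": [
    [0,0,0],
    [0,0,0],
    [0,0,0],
    [0,0,0],
    [0,0,0],
    [0,0,0],
    [0,0,0],
    [0,0,0],
    [0,0,0],
    [0,0,0],
    [0,0,0],
    [0,0,0]
  ],
  "delta_pos": [
    [0,0,-0.005],
    [0,0,-0.02],
    [0,0,-0.04],
    [0,0,-0.065],
    [0,0,-0.09],
    [0,0,-0.115],
    [0,0,-0.14],
    [0,0,-0.155],
    [0,0,-0.16],
    [0,0,-0.16],
    [0,0,-0.16],
    [0,0,-0.16]
  ],
  "gripper": [-1,-1,-1,-1,-1,-1,-1,-1,-1,-1,-1,-1]
}}

```text
time: 15.92
position: [0.6424, -0.0986, 0.1925]
tool_rot: [-0.115, 0.993, 0.002, -0.001]
ft_force: [-0.1, -0.5, -0.7]
grip_width: 0.0871
grip_force: 0.0
```

```bash
python3 -c "
from h import *
print(status.get_obs()['position'])
a=snap('top');s=snap('scene');im=np.array(s['pixels']);A=np.array(a['pixels'])
z=lambda i:cv2.resize(i,None,fx=2,fy=2,interpolation=cv2.INTER_CUBIC)
cv2.imwrite('pics/p7.png',np.hstack([z(im[160:310,280:490]),z(A[150:300,395:515])]))"
```

```text
[ 0.64239242 -0.09864901  0.19248886]
```

View pics/p7.png

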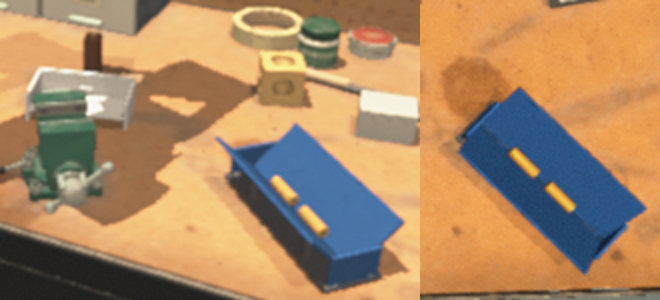

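The empty scoop stands level at left (80,90), and the gripper is clear of it. In the top panel both pins lie in line along the fold, at (525,163) and (560,197).

```bash
python3 -c "
from h import *
print(robot.hand_in())"
```

```text
the job is handed in; nothing more can be done
None
```

Both brass pins lie in line in the trough fold, the empty scoop stands level and released on the bench, and the job is handed in at about 16 s of the 59 s limit.

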